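Uncap a spring cartridge and hold its rod at the length band

TASK

The spring cartridge clamped upright in the green holder is up for its bench check, with the yellow transit cap still snapped over its pull knob. Prise the cap up off its snap with the green-handled screwdriver, lay the screwdriver and the cap on the bench beside the holder, then take the black knob and draw the rod up against its spring until the red length band stands at the mouth of the tube, never well past it. Finish holding the rod there by the knob, for its length to be measured, and leave the other things on the bench where they lie.

Things in the scene. Friction and masses are not known exactly. Their poses are not given: they have to be found in the camera images.
- holder: Fixed green cast pedestal gripping the cartridge's tube upright; origin on its axis at bench level, z up. Foot plate 112 (x) by 92 (y) by 12 mm, bolt heads to 20 mm. Round clamp head, radius 40 mm, flat top face 100 mm above the bench; two clamp lugs reach 56 mm out on its +x side, below 94 mm. On the top face the tube's shoulder, radius 19 mm, rises to 108 mm.
- pry_gap (a point): Point on the holder's axis, 104 mm above the bench, at mid-height of the gap under the seated cap's rim. The gap runs all round: 8 mm high (100 to 108 mm), rim overhanging it from radius 19 to 26 mm, then open above out to the clamp head's edge at 40 mm, which serves as the fulcrum for a blade pushed in level and then levered handle-down (about 0.5 rad).
- mouth (a point): Mouth of the tube, on the holder's axis, 124 mm above the bench: top of a collar of radius 15 mm that rises 16 mm from the shoulder inside the cap. Three sprung detent balls stand 3 mm out of the collar 9 mm below the mouth and snap over the bead inside the cap's rim.
- cap: Loose yellow plastic cap, 25 g, an upside-down cup over the knob; origin at the centre of its rim's underside (108 mm above the bench when seated), z up. 60 mm tall, diameter 42 mm (39 at the top), flat rim 52 mm across and 3 mm thick at the bottom. The snap holds with about 9 N straight up, 5 N under one side; it is free once raised 7 mm all round and may stay perched askew on the collar.
- screwdriver_green: Loose flat-blade screwdriver with green handle, 180 mm long, 90 g; origin under its middle, at bench level, z up. It lies along its y axis, centre line 13 mm above the origin: handle, diameter 27 mm, from y = -5 to +90 mm; shank, diameter 6 mm, from -5 to -77 mm; flat blade, 8 mm wide (x) and 2 mm thick (z), from -77 to the tip at -90 mm.
- rod (a joint): How far the telescoping steel rod (diameter 10 mm) is drawn up out of the tube, m: 0 = drawn in by the spring, stop at 0.075. The red length band, 8 mm wide, is hidden in the tube at first; its middle is at the mouth at 0.050, its top edge at 0.046, its bottom edge at 0.054. Spring and weight pull back with 6 N at 0, 13 N at the band; let go, the rod goes back in.
- knob: Black ribbed pull knob on top of the rod, under the cap at first; origin at its grip centre, on the holder's axis, 24 mm above the mouth (148 mm above the bench) with the rod in. 26 mm tall, from 12 mm below to 14 mm above its origin; diameter 15 mm at the bottom, 20 mm at the grip, 24 mm near the top.
- screwdriver_red: Bystander: loose flat screwdriver with a red handle, 27 x 210 x 26 mm, long along its y; origin under its middle.
- calliper: Bystander: loose sliding calliper lying flat, 84 x 243 x 7 mm, long along its y; origin under its middle.
- box_black: Bystander: loose black carton, 62 x 69 x 56 mm; origin under its middle.
- nut_large: Bystander: loose dark hexagon nut, 30 x 34 x 16 mm; origin under its middle.
Mind the look-alikes: they are no part of the job. What is shaped like the holder but purple is not meant.

How it is judged:
By the outcome, as a careful person would: the job done as asked, in the order asked, and still so for the second after the job is handed in, while the arm keeps its last pose, push and grip.
It also fails if it takes over 61 s, if anything falls off the work surface, if the arm or the gripper's body presses on something with over 40 N, if the wrist force passes 120 N, or if a joint passes its speed limit or range.

ROBOT

A 6-joint arm with a two-finger parallel gripper is mounted at the origin on a cart in front of the work surface, level with it; the furniture and walls round the work are solid. World frame = base frame: x ahead of the robot, y to its left, z up, the work surface at z = 0. Lengths are in m, angles in degrees, forces in N, time in s.
With the tool pointing down it reaches from about 0.3 to 0.75 m from the base axis. Payload 8.5 kg.
Tool frame: the origin (TCP) lies between the finger pads; the fingertips stand 19 mm ahead of it and the grasp point (between the pads) is the TCP; z points along the fingers, y is the line along which they close (so a half turn about z gives the same grasp; the last joint's range is limited). The gripper opens to 85 mm and grips with 20 to 120 N. Pads are 22 mm wide; open, the fingers measure 114 mm over their backs; the gripper's body (76 mm by 85 mm) begins 54 mm behind the grasp point. The pads swing forward as they close: fully open they stand 13 mm farther back than shut.
Start: joints at [55.674, 21.807, 74.336, -0, 83.858, -12.336], TCP at [0.206, 0.51, 0.25] pointing down, gripper open.
Joint ranges: [-178.18, 178.18], [-50.72, 133.34], [12.68, 142.11], [-81.47, 261.47], [9.98, 163.14], [-165.26, 165.26]. Speed limits (degrees/s): [136.94, 136.94, 180, 180, 180, 180].

INTERFACE

Orientations are given as a 3x3 rotation matrix whose columns are the frame's x, y, z axes.
In Python, from rig import env, optics gives the robot as it stands.
- The arm moves only by the tool arm_command, never from a script. Its argument "commands" is one flat list of numbers, 7 for each row, row after row: the closure, from -1 (fully open) to 1 (shut), so that 0 is half open, then the shift along the tool's x, y, z as a fraction of full scale, then the turn, a rotation vector about the tool's x, y, z as a fraction of full scale. A call has 1 to 12 rows; each row is the pose to reach, as a shift and turn from the pose commanded when the call began, along the tool's axes at that moment; what a row does not reach only later rows make up. Full scale, the value 1, is 500 mm for a shift and 120 degrees for a turn. A row lasts 1/12 s, in which the tool goes at most 41.7 mm and 7.16 degrees, less where a joint would pass 70% of its speed; a pose out of reach is approached as far as the arm can. A call with a number of a shift or a turn outside -1 to 1 is refused whole. A call with a gripper value outside its range is refused whole. The fingers move at their own pace and stop on an object; "newtons" is the grip in N (left out, the last holds). Time passes only in rows, so rows that repeat a pose let the fingers close. It gives the time, the measured TCP pose, the force, the opening and the grip force at its end, in the units of the state.
- env.observe(): the state, without advancing time (a new reading comes with each control period).
- optics.get_image(name): name is "side" or "top" or "wrist"; returns a dict with "image" (480x640x3 uint8, red, green, blue), "intrinsics" (3x3 intrinsics, pixels), "origin" and "orientation" of the camera in the world; the wrist camera has in their place "tool_from_camera" (4x4, takes a point from camera to tool coordinates, whose origin is the TCP and whose axes are the flange's). Camera axes: x right, y down, z forward; pixel columns grow to the right and rows downward; lengths in m; the calibration is good to about 2 mm. A picture is of the moment at which its call begins: read the wrist's pose just before it. There is no depth.
- env.close_job(): hands the job in; it is judged then, once.
The state is a dict: "time_s": time; "q": joint angles; "qvel": joint speeds; "joint_efforts": joint torques, N m; "position": TCP position; "tool_rot": TCP orientation; "ft_force": force on the tool from outside, world axes, zero at the start; "wrist_torque": the same for the moment, N m; "grip_width": finger opening in m; "gripper_force": force on a finger pad.
Only numpy, scipy, OpenCV 4.12 (cv2) and the standard library are available. Lean on these libraries where they do the work, as an engineer would, in place of code of your own. Each camera call takes 0.05 s, during which the arm holds its last target. There are 200 camera calls.

## Working session

There is one attempt and no reset: what is moved stays moved. The work goes in short steps, Python scripts to look and compute and a tool call to move; the robot and the scene stay as the last step left them, time stands still between calls to the robot, and variables do not carry over. Pictures are saved under pics/ and viewed, at most 10 in all, crops included, and the job is handed in when it is done.

Besides the shell and the picture viewer there is one more tool, called by a JSON object that holds its "name" and its "arguments", one argument or row to a line. arm_command: Moves the arm, as the interface text tells. Shift numbers are shares of 500 mm and turn numbers shares of 120 degrees, none past 1 either way. Its arguments: {"type":"object","properties":{"commands":{"type":"array","items":{"type":"number"}},"newtons":{"type":"number"}},"required":["commands"]}

```bash
mkdir -p pics; ls; cat > h.py <<'E'
import numpy as np, cv2
from rig import env, optics
def snap(n,f):
    s=env.observe(); d=optics.get_image(n); cv2.imwrite('pics/'+f+'.png',d['image'][:,:,::-1]); 
    np.savez('pics/'+f+'.npz',**{k:np.array(v) for k,v in d.items()},pos=s['position'],rot=s['tool_rot']); return d
def load(f): return dict(np.load('pics/'+f+'.npz'))
def cam(d):
    if 'origin' in d: return np.array(d['origin']),np.array(d['orientation'])
    T=np.array(d['tool_from_camera']); R=np.array(d['rot']).reshape(3,3); return R@T[:3,3]+d['pos'],R@T[:3,:3]
def ray(d,u,v):
    o,R=cam(d); r=R@np.linalg.inv(d['intrinsics'])@np.array([u,v,1.]); return o,r/np.linalg.norm(r)
def onz(d,u,v,z):
    o,r=ray(d,u,v); return o+r*(z-o[2])/r[2]
def proj(d,p):
    o,R=cam(d); q=d['intrinsics']@(R.T@(np.array(p)-o)); return q[:2]/q[2]
E
python3 - <<'E'
from h import *
print(env.observe())
for n in('top','side'):
    d=snap(n,n+'0'); print(n,d['origin'],d['orientation'],d['intrinsics'])
E
```

```text
pics
{'time_s': 0.0, 'q': array([ 5.56750125e+01,  2.18403216e+01,  7.43847039e+01, -4.22333227e-04,
        8.38580182e+01, -1.23364980e+01]), 'qvel': array([-0.03661227, -0.06665256,  0.01992542, -0.07276518, -0.0017912 ,
        0.08063299]), 'joint_efforts': array([-2.86950499e-04, -4.48444104e+01, -2.31275171e+01, -1.39527597e-04,
        4.83371128e-03,  5.06892559e-05]), 'position': array([0.20578751, 0.50976303, 0.24971832]), 'tool_rot': array([[-9.27259267e-01,  3.74419007e-01, -8.11234961e-04],
       [ 3.74419764e-01,  9.27258539e-01, -1.20110954e-03],
       [ 3.02506302e-04, -1.41748236e-03, -9.99998950e-01]]), 'ft_force': array([-0.23772627,  0.50877441,  0.48783273]), 'wrist_torque': array([-0.01311703,  0.06302468,  0.01394065]), 'gripper_force': 0.0, 'grip_width': 0.08517231885094427}
top [0.35855855 0.00915043 1.03380813] [[ 3.13456982e-03 -9.89504301e-01  1.44469419e-01]
 [-9.99639658e-01  7.50934846e-04  2.68326236e-02]
 [-2.66594836e-02 -1.44501470e-01 -9.89145387e-01]] [[452.16440034   0.         319.86994027]
 [  0.         452.16440034 249.35212956]
 [  0.           0.           1.        ]]
side [ 0.42050959 -0.74956904  0.58467818] [[ 0.99494295 -0.06233204  0.07876069]
 [-0.09958543 -0.51000754  0.85438578]
 [-0.01308707 -0.85790852 -0.51363576]] [[450.43489222   0.         315.51471021]
 [  0.         450.43489222 245.73106201]
 [  0.           0.           1.        ]]
```

View pics/top0.png

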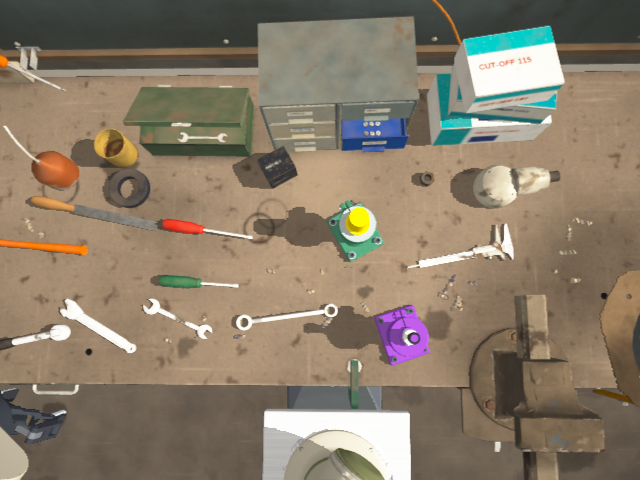

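View pics/side0.png

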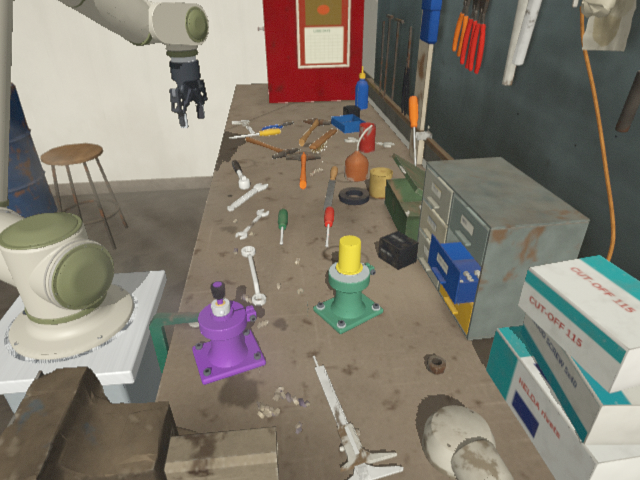

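The top view shows two screwdrivers: the green-handled one at about (180,282) with its tip at (238,286), and the red one at (183,227), a bystander. It also shows two pedestals: the green one with the yellow cap at (358,225), which fits the description, and a purple look-alike at (403,335). I'll measure them and confirm in one crop.

```bash
python3 - <<'E'
from h import *
t=load('top0'); s=load('side0')
def mask(d,lo,hi,box):
    h=cv2.cvtColor(d['image'],cv2.COLOR_RGB2HSV); m=cv2.inRange(h,lo,hi); k=np.zeros_like(m); x0,y0,x1,y1=box; k[y0:y1,x0:x1]=m[y0:y1,x0:x1]; return k
def rep(m):
    c=max(cv2.findContours(m,0,1)[0],key=cv2.contourArea); return c,cv2.boundingRect(c),cv2.minAreaRect(c)
cy,b,r=rep(mask(t,(22,150,120),(35,255,255),(300,180,420,270))); print('cap top',b,r,cv2.minEnclosingCircle(cy))
c2,b,r=rep(mask(s,(22,150,120),(35,255,255),(300,200,400,300))); print('cap side',b,r)
c,b,r=rep(mask(t,(60,80,30),(90,255,255),(140,260,215,300))); print('handle',b,r)
g=cv2.minAreaRect(c); box=cv2.boxPoints(g)
for p in box: print(onz(t,*p,0.013))
h=cv2.cvtColor(t['image'],cv2.COLOR_RGB2HSV)
tip=[(x,y) for x in range(205,250) for y in range(276,294) if t['image'][y,x].min()>165]
tip=np.array(tip); print(tip[tip[:,0].argmax()],len(tip)); 
vx=cv2.fitLine(tip.astype(np.float32),cv2.DIST_HUBER,0,.01,.01).ravel(); print(vx)
for u in (205,239): print(onz(t,u,vx[3]+(u-vx[2])*vx[1]/vx[0],0.013))
im=t['image'][190:370,140:440,::-1]; cv2.imwrite('pics/crop0.png',cv2.resize(im,(800,480),interpolation=cv2.INTER_CUBIC))
# holder foot plate in top
m=mask(t,(65,80,30),(90,255,255),(315,190,400,270)); c,b,r=rep(m); print('holder',b,r,[onz(t,*p,0.012).round(3) for p in cv2.boxPoints(r)])
E
```

```text
cap top (346, 208, 24, 27) ((357.5, 221.0), (26.0, 23.0), 90.0) ((358.0737609863281, 220.8524627685547), 13.76431655883789)
cap side (336, 236, 27, 39) ((349.0, 255.0), (38.0, 26.0), 90.0)
handle (159, 275, 42, 13) ((179.53622436523438, 281.3844909667969), (41.399024963378906, 11.274628639221191), 3.3664605617523193)
[0.42404996 0.404132   0.013     ]
[0.4497462 0.4040227 0.013    ]
[0.44426525 0.30862551 0.013     ]
[0.41867164 0.30907576 0.013     ]
[238 285] 93
[9.9691898e-01 7.8437954e-02 2.2251363e+02 2.8434653e+02]
[0.43062133 0.29782306 0.013     ]
[0.42465584 0.21995786 0.013     ]
holder (329, 212, 55, 50) ((354.9422912597656, 231.53329467773438), (48.10661697387695, 39.47807312011719), 60.01836013793945) [array([0.575, 0.023, 0.012]), array([ 0.621, -0.056,  0.012]), array([ 0.523, -0.11 ,  0.012]), array([ 0.478, -0.031,  0.012])]
```

View pics/crop0.png

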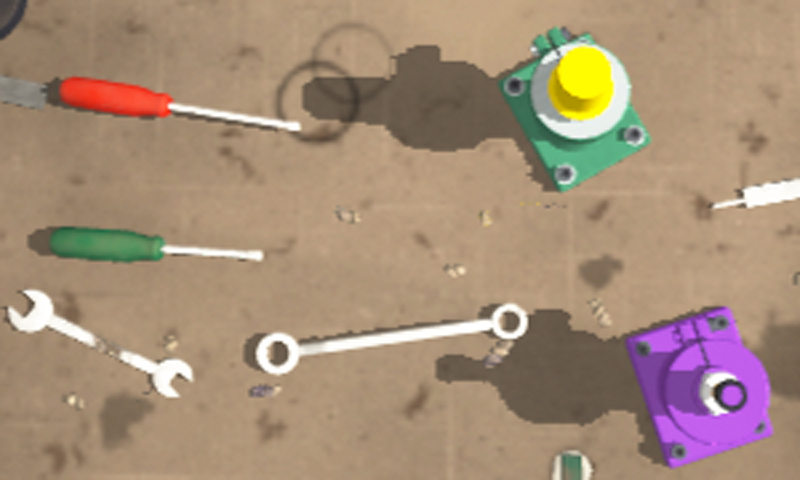

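The crop confirms the targets: the green-handled screwdriver (tip at crop (262,256)) and the green holder with the yellow cap (580,85). The purple pedestal (725,395) and the red screwdriver are not part of the job. Next come the holder axis and the first move.

```bash
cat >> h.py <<'E'
def tri(rays):
    A=np.zeros((3,3));b=np.zeros(3)
    for o,r in rays:
        P=np.eye(3)-np.outer(r,r);A+=P;b+=P@o
    return np.linalg.solve(A,b)
def cmd(p,R=None):
    from scipy.spatial.transform import Rotation as Ro
    s=env.observe();T=s['tool_rot'];sh=T.T@(np.array(p)-s['position'])/.5
    tu=np.zeros(3) if R is None else Ro.from_matrix(T.T@R).as_rotvec(degrees=True)/120
    return sh.round(4),tu.round(4)
E
python3 - <<'E'
from h import *
t=load('top0'); s=load('side0')
from scipy.optimize import least_squares
# cap silhouette extremes: axis (x,y) unknown; mask bboxes -> predicted from cap top circle and body
a=np.linspace(0,2*np.pi,60)
ring=lambda c,r,z:np.c_[c[0]+r*np.cos(a),c[1]+r*np.sin(a),0*a+z]
def bb(d,c):
    P=np.array([proj(d,p) for p in np.r_[ring(c,.0195,.168),ring(c,.026,.108),ring(c,.026,.111)]]);return np.r_[P.min(0),P.max(0)]
f=lambda c:np.r_[bb(t,c)-[346,208,370,235],bb(s,c)-[336,236,363,275]]
r=least_squares(f,[.55,-.05]); print(r.x,r.fun.round(1))
# grey head top disk in top view
im=t['image'].astype(int)
for n,d in(('top',t),('side',s)):
    print(n,proj(d,[*r.x,.168]),proj(d,[*r.x,.1]))
print('nearby', {k:onz(t,*p,0.0).round(3) for k,p in dict(redtip=(251,238),ringtip=(333,311),caltip=(407,267),box=(278,168)).items()})
tip=np.array([.4247,.220]);end=np.array([.437,.404]);d=(tip-end)/np.linalg.norm(tip-end);print('d',d)
g=tip-d*.135;x=np.r_[-d,0];z=np.array([0,0,-1.]);y=np.cross(z,x);R=np.c_[x,y,z];print(g)
print(cmd([*g,.13],R))
E
```

```text
[ 0.54906366 -0.04514568] [-0.4 -0.9  0.7  0.3 -0.5 -0.9 -0.1  0.4]
top [359.8130278  216.84875037] [357.84728046 223.82883996]
side [349.98286848 240.38552686] [349.05011768 271.12474044]
nearby {'redtip': array([0.536, 0.198, 0.   ]), 'ringtip': array([0.368, 0.007, 0.   ]), 'caltip': array([ 0.469, -0.162,  0.   ]), 'box': array([0.705, 0.137, 0.   ])}
d [-0.06669897 -0.99777314]
[0.43370436 0.35469937]
(array([-0.5388, -0.1166,  0.2395]), array([-6.000e-04,  3.000e-04,  5.986e-01]))
```

{"name": "arm_command", "arguments": {
  "commands": [-1,-0.27,-0.058,0.12,0,0,0.3,-1,-0.539,-0.117,0.24,0,0,0.5986,-1,-0.539,-0.117,0.24,0,0,0.5986,-1,-0.539,-0.117,0.24,0,0,0.5986,-1,-0.539,-0.117,0.24,0,0,0.5986,-1,-0.539,-0.117,0.24,0,0,0.5986,-1,-0.539,-0.117,0.24,0,0,0.5986,-1,-0.539,-0.117,0.24,0,0,0.5986,-1,-0.539,-0.117,0.24,0,0,0.5986,-1,-0.539,-0.117,0.24,0,0,0.5986,-1,-0.539,-0.117,0.24,0,0,0.5986,-1,-0.539,-0.117,0.24,0,0,0.5986]
}}

```text
time_s: 1.1
position: [0.4338, 0.3548, 0.1301]
tool_rot: [[0.063, 0.998, -0.0], [0.998, -0.063, -0.0], [-0.0, -0.0, -1.0]]
ft_force: [-0.2, 0.3, -0.4]
grip_width: 0.0849
gripper_force: 0.0
```

```bash
python3 - <<'E'
from h import *
d=snap('wrist','w1'); d=load('w1'); print(d['pos'],d['rot'],env.observe()['q'],d['tool_from_camera'])
h=cv2.cvtColor(d['image'],cv2.COLOR_RGB2HSV); m=cv2.inRange(h,(60,80,30),(90,255,255))
c=max(cv2.findContours(m,0,1)[0],key=cv2.contourArea); print(cv2.boundingRect(c),cv2.minAreaRect(c),[onz(d,*p,.013).round(4) for p in cv2.boxPoints(cv2.minAreaRect(c))])
E
```

```text
[0.43379868 0.35477402 0.13010265] [[ 6.31817695e-02  9.98001918e-01 -4.84550470e-04]
 [ 9.98002001e-01 -6.31818884e-02 -2.33952203e-04]
 [-2.64099561e-04 -4.68800825e-04 -9.99999855e-01]] [ 2.71879806e+01  2.93681249e+01  8.31430333e+01 -1.10962645e-03
  6.75069883e+01  3.07714437e+01] [[-8.45179037e-04 -9.62435916e-01 -2.71507629e-01  6.86969120e-02]
 [ 9.99999588e-01 -9.03103316e-04  8.83966996e-05  1.85318437e-04]
 [-3.30275599e-04 -2.71507443e-01  9.62436283e-01 -1.24414352e-01]
 [ 0.00000000e+00  0.00000000e+00  0.00000000e+00  1.00000000e+00]]
(327, 170, 7, 103) ((330.0, 221.0), (102.0, 6.0), 90.0) [array([0.4448, 0.3957, 0.013 ]), array([0.4485, 0.3955, 0.013 ]), array([0.445 , 0.3282, 0.013 ]), array([0.4411, 0.3285, 0.013 ])]
```

View pics/w1.png

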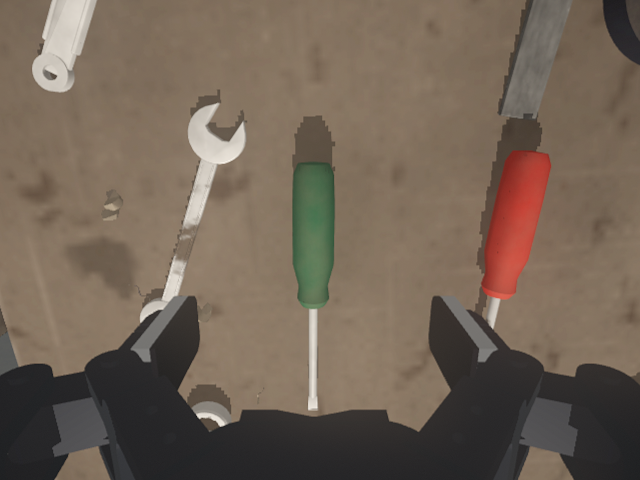

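The wrist view shows the green handle centred at column 313, rows 163 to 308, with the tip at (314,410). The tool is aligned, and both the spanner and the red screwdriver are clear of the fingers.

```bash
python3 - <<'E'
from h import *
d=load('w1')
for p in((313.5,163),(313.5,307),(313.8,410)): print(onz(d,*p,.013).round(4))
E
```

```text
[0.4367 0.4005 0.013 ]
[0.4305 0.3036 0.013 ]
[0.4253 0.22   0.013 ]
```

{"name": "arm_command", "arguments": {
  "commands": [-1,0,0,0.08,0,0,0,-1,0,0,0.16,0,0,0,-1,0,0,0.214,0,0,0,-1,0,0,0.214,0,0,0,1,0,0,0.214,0,0,0,1,0,0,0.214,0,0,0,1,0,0,0.214,0,0,0,1,0,0,0.214,0,0,0,1,0,0,0.214,0,0,0,1,0,0,0.214,0,0,0,1,0,0,0.214,0,0,0],
  "newtons": 90
}}

```text
time_s: 2.07
position: [0.4345, 0.3551, 0.025]
tool_rot: [[0.066, 0.998, 0.002], [0.998, -0.066, 0.001], [0.001, 0.002, -1.0]]
ft_force: [-1.7, -1.2, 9.0]
grip_width: 0.0232
gripper_force: 88.3
```

{"name": "arm_command", "arguments": {
  "commands": [1,0,0,-0.06,0,0,0,1,0,0,-0.13,0,0,0,1,0,0,-0.2,0,0,0,1,-0.05,0.04,-0.25,0,0,0,1,-0.1,0.08,-0.25,0,0,0,1,-0.16,0.13,-0.25,0,0,0,1,-0.22,0.18,-0.25,0,0,0,1,-0.28,0.23,-0.25,0,0,0,1,-0.352,0.282,-0.25,0,0,0,1,-0.352,0.282,-0.25,0,0,0,1,-0.352,0.282,-0.25,0,0,0]
}}

```text
time_s: 2.98
position: [0.5639, 0.1677, 0.1485]
tool_rot: [[0.07, 0.998, 0.0], [0.998, -0.07, -0.0], [-0.0, 0.0, -1.0]]
ft_force: [0.2, 0.5, -0.9]
grip_width: 0.023
gripper_force: 89.5
```

```bash
python3 - <<'E'
from h import *
snap('side','s2');snap('top','t2');snap('wrist','w2')
s=load('s2');print(s['pos'],s['rot'][:,0])
im=np.vstack([cv2.resize(load('s2')['image'][180:320,270:470],(800,560))[:290],cv2.resize(load('t2')['image'][190:260,240:440],(800,280))])[:,:,::-1]
cv2.imwrite('pics/c2.png',im)
p=s['pos'];x=s['rot'][:,0]
tip=p-x*.135-[0,0,.010]
print(tip,proj(s,tip),proj(load('t2'),tip))
E
```

```text
[0.56385371 0.16771106 0.14850251] [ 7.01161636e-02  9.97538833e-01 -6.06940518e-06]
[0.55438803 0.03304332 0.13850333] [345.81437004 233.48008257] [320.16557036 217.51918004]
```

View pics/c2.png

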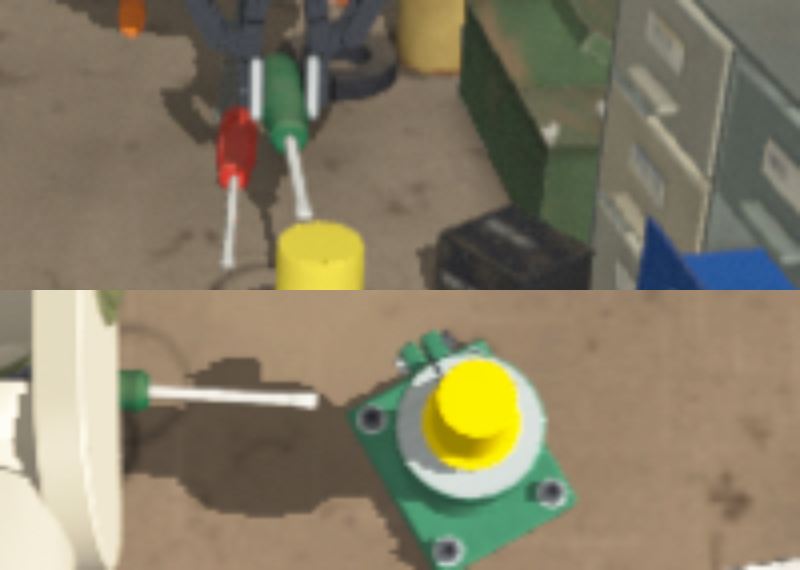

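```bash
python3 - <<'E'
from h import *
s=load('s2');t=load('t2');p=s['pos'];x=s['rot'][:,0]
def line(d,x0,y0,x1,y1,thr):
    im=d['image'][y0:y1,x0:x1].astype(int);ys,xs=np.where(im.min(2)>thr);return np.c_[xs+x0,ys+y0]
a=line(t,272,206,324,226,165);b=line(s,338,210,354,237,165)
print(len(a),a[:,0].min(),a[:,0].max(),len(b),b[:,1].min(),b[:,1].max())
fa=cv2.fitLine(a.astype(np.float32),4,0,.01,.01).ravel();fb=cv2.fitLine(b.astype(np.float32),4,0,.01,.01).ravel()
# planes from each image line -> 3D shank line
def plane(d,f):
    o,r1=ray(d,f[2]-20*f[0],f[3]-20*f[1]);_,r2=ray(d,f[2]+20*f[0],f[3]+20*f[1]);n=np.cross(r1,r2);return n/np.linalg.norm(n),o
n1,o1=plane(t,fa);n2,o2=plane(s,fb);D=np.cross(n1,n2);D/=np.linalg.norm(D)
P=np.linalg.solve(np.array([n1,n2,x]),[n1@o1,n2@o2,x@(p-x*.10)])
print('shank pt',P,'dir',D,'nominal',p-x*.10,'dz',P[2]-p[2])
ta=a[a[:,0]>=a[:,0].max()-1].mean(0);print('tip tri',tri([ray(t,*ta+[.5,0]),ray(s,*b[b[:,1]>=b[:,1].max()-1].mean(0))]))
# cap check, same views
E
```

```text
110 277 318 49 214 234
shank pt [0.55412509 0.06814817 0.15095189] dir [ 0.10281243  0.97728789 -0.18530512] nominal [0.5568421  0.06795718 0.14850312] dz 0.0024493788193176713
tip tri [0.55493294 0.0376564  0.13633735]
```

{"name": "arm_command", "arguments": {
  "commands": [1,0,0,0.0323,0,0,0,1,0,0,0.0646,0,0,0,1,0,0,0.0646,0,0,0,1,0,0,0.0646,0,0,0,1,-0.03,0,0.0646,0,0,0,1,-0.06,0,0.0646,0,0,0,1,-0.08,0,0.0646,0,0,0,1,-0.098,0,0.0646,0,0,0,1,-0.098,0,0.0646,0,0,0]
}}

```text
time_s: 3.88
position: [0.5598, 0.1199, 0.1167]
tool_rot: [[0.068, 0.998, 0.001], [0.998, -0.068, -0.0], [-0.0, 0.001, -1.0]]
ft_force: [0.9, -0.2, -0.3]
grip_width: 0.0234
gripper_force: 89.5
```

```bash
python3 - <<'E'
from h import *
snap('top','t3');t=load('t3');s=env.observe();print(s['position'],s['ft_force'],s['wrist_torque'])
im=t['image'][190:260,290:400];cv2.imwrite('pics/c3.png',cv2.resize(im,(800,509),interpolation=2)[:,:,::-1])
tip=s['position']-s['tool_rot'][:,0]*.133+s['tool_rot'][:,2]*.012;print(tip,(proj(t,tip)-[290,190])*800/110,(proj(t,[.549,-.045,.1])-[290,190])*800/110)
E
```

```text
[0.55977137 0.12060576 0.1166032 ] [-0.61940548  0.96573905 -1.1369634 ] [0.00487411 0.003382   0.05208273]
[ 0.55079113 -0.01208819  0.1045752 ] [379.18863413 237.21234161] [492.9313588 246.2453811]
```

View pics/c3.png

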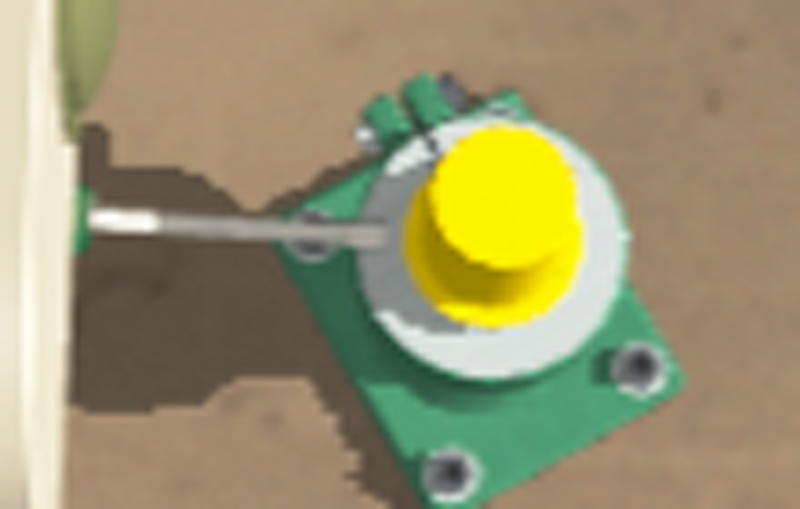

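The crop shows the blade tip at (386,236), level and short of the cap rim at (406,240), and pointing at the axis (492,248). I'll push it in next.

{"name": "arm_command", "arguments": {
  "commands": [1,-0.008,0,0,0,0,0,1,-0.016,0,0,0,0,0,1,-0.02,0,0,0,0,0,1,-0.024,0,0,0,0,0,1,-0.024,0,0,0,0,0]
}}

```text
time_s: 4.35
position: [0.5588, 0.1087, 0.116]
tool_rot: [[0.067, 0.998, -0.0], [0.998, -0.067, -0.0], [-0.0, -0.0, -1.0]]
ft_force: [-0.4, 0.2, -1.2]
grip_width: 0.0229
gripper_force: 89.5
```

{"name": "arm_command", "arguments": {
  "commands": [1,0.001,0,0.0115,0,-0.0239,0,1,0.002,0,0.023,0,-0.0477,0,1,0.002,0,0.0345,0,-0.0716,0,1,0.002,0,0.046,0,-0.0955,0,1,0,0,0.0575,0,-0.119,0,1,-0.003,0,0.069,0,-0.143,0,1,-0.003,0,0.069,0,-0.143,0]
}}

```text
time_s: 4.93
position: [0.558, 0.1084, 0.08]
tool_rot: [[0.061, 0.998, -0.022], [0.953, -0.065, -0.296], [-0.297, -0.003, -0.955]]
ft_force: [0.3, 0.4, -1.0]
grip_width: 0.023
gripper_force: 89.4
```

```bash
python3 - <<'E'
from h import *
snap('side','s4');snap('top','t4');s=env.observe();print(s['position'],s['tool_rot'].round(3),s['ft_force'],s['wrist_torque'],s['q'].round(1))
a=load('s4')['image'][215:305,300:400];b=load('t4')['image'][185:275,300:400]
cv2.imwrite('pics/c4.png',cv2.resize(np.hstack([a,b]),(800,360),interpolation=2)[:,:,::-1])
E
```

```text
[0.55869962 0.10788612 0.08135772] [[ 0.063  0.998 -0.02 ]
 [ 0.954 -0.066 -0.293]
 [-0.294 -0.001 -0.956]] [-0.12889403  0.25246282 -1.53695631] [ 0.27725636 -0.01141633  0.02663051] [  6.   36.1  81.7 -18.4  66.4  17.9]
```

View pics/c4.png

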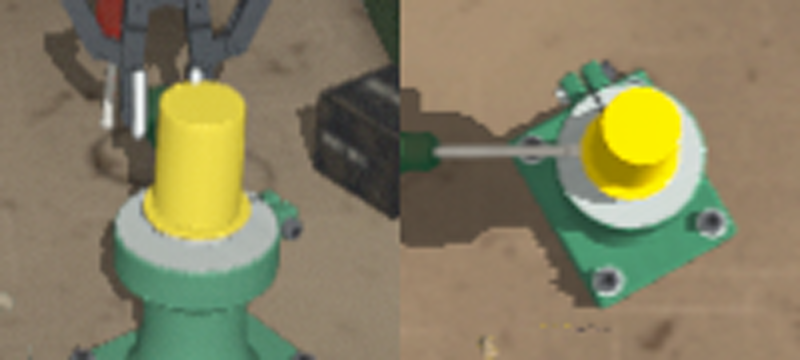

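{"name": "arm_command", "arguments": {
  "commands": [1,-0.001,0,0.0115,0,-0.0239,0,1,-0.002,0,0.023,0,-0.0477,0,1,-0.004,0,0.0345,0,-0.0716,0,1,-0.006,0,0.046,0,-0.0955,0,1,-0.008,0,0.0515,0,-0.107,0,1,-0.008,0,0.0515,0,-0.107,0]
}}

```text
time_s: 5.53
position: [0.5578, 0.0964, 0.0574]
tool_rot: [[0.057, 0.998, -0.034], [0.865, -0.066, -0.498], [-0.499, -0.001, -0.867]]
ft_force: [0.3, 3.4, -3.1]
grip_width: 0.0235
gripper_force: 89.5
```

```bash
python3 - <<'E'
from h import *
snap('side','s5');snap('top','t5');s=env.observe();print(s['position'],s['tool_rot'].round(3),s['ft_force'],s['wrist_torque'],s['q'].round(1))
tip=s['position']-s['tool_rot'][:,0]*.135+s['tool_rot'][:,2]*.012;print(tip)
a=load('s5')['image'][215:305,300:400];b=load('t5')['image'][185:275,300:400]
cv2.imwrite('pics/c5.png',cv2.resize(np.hstack([a,b]),(800,360),interpolation=2)[:,:,::-1])
def cm(d):
    m=cv2.inRange(cv2.cvtColor(d['image'],cv2.COLOR_RGB2HSV),(22,150,100),(35,255,255));m[:,:300]=0;m[:,400:]=0;m[:190]=0;m[285:]=0
    return cv2.boundingRect(max(cv2.findContours(m,0,1)[0],key=cv2.contourArea))
for k in 's0 s4 s5 t0 t4 t5'.split(): print(k,cm(load({'s0':'side0','t0':'top0'}.get(k,k))))
E
```

```text
[0.55810958 0.09649421 0.05817062] [[ 0.058  0.998 -0.033]
 [ 0.866 -0.067 -0.496]
 [-0.497  0.    -0.868]] [-0.50489135  6.32352255 -4.65487512] [ 1.53520074 -0.10788679  0.01999378] [  9.6  40.7  81.1 -31.2  68.9  27.7]
[ 0.54984115 -0.02631516  0.11490236]
s0 (336, 236, 27, 39)
s4 (336, 235, 26, 40)
s5 (336, 236, 26, 39)
t0 (346, 208, 24, 27)
t4 (345, 207, 25, 28)
t5 (345, 207, 28, 28)
```

View pics/c5.png

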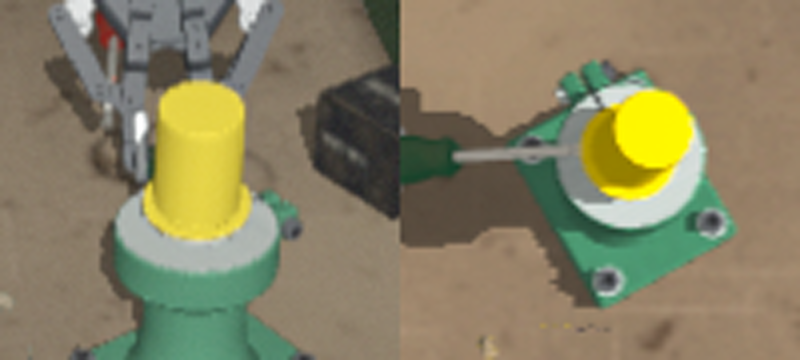

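{"name": "arm_command", "arguments": {
  "commands": [1,-0.0015,0,-0.004,0,0,0,1,-0.003,0,-0.008,0,0,0,1,-0.0045,0,-0.0115,0,0,0,1,-0.0045,0,-0.0115,0,0,0]
}}

```text
time_s: 5.97
position: [0.5582, 0.0967, 0.065]
tool_rot: [[0.058, 0.998, -0.033], [0.864, -0.067, -0.499], [-0.5, 0.001, -0.866]]
ft_force: [0.6, -0.2, -0.5]
grip_width: 0.0238
gripper_force: 89.4
```

```bash
cat >> h.py <<'E'
def capbb(d):
    m=cv2.inRange(cv2.cvtColor(d['image'],cv2.COLOR_RGB2HSV),(22,150,100),(35,255,255));m[:,:300]=0;m[:,400:]=0;m[:190]=0;m[285:]=0
    return cv2.boundingRect(max(cv2.findContours(m,0,1)[0],key=cv2.contourArea))
E
python3 - <<'E'
from h import *
snap('side','s6');snap('top','t6');s=env.observe();print(s['position'],s['ft_force'],s['wrist_torque'],s['gripper_force'])
tip=s['position']-s['tool_rot'][:,0]*.135+s['tool_rot'][:,2]*.012;print(tip)
for k in 's6','t6':print(capbb(load(k)))
E
```

```text
[0.55827247 0.09631459 0.06510709] [ 0.37077797  0.07462831 -1.06718296] [ 0.39150516 -0.05286243  0.0166847 ] 89.35816816985607
[ 0.5499848  -0.02626955  0.1223211 ]
(336, 232, 27, 40)
(346, 206, 28, 28)
```

{"name": "arm_command", "arguments": {
  "commands": [1,0.012,0,0,0,0,0,1,0.024,0,0,0,0,0,1,0.064,0,-0.023,0,0,0,1,0.104,0,-0.046,0,0,0,1,0.145,0,-0.07,0,0,0,1,0.145,0,-0.07,0,0,0]
}}

```text
time_s: 6.57
position: [0.5634, 0.1809, 0.058]
tool_rot: [[0.055, 0.998, -0.031], [0.865, -0.063, -0.498], [-0.499, 0.001, -0.866]]
ft_force: [-0.7, -0.3, -1.1]
grip_width: 0.0232
gripper_force: 89.4
```

```bash
python3 - <<'E'
from h import *
snap('side','s7');snap('top','t7');s=env.observe();print(s['position'],s['ft_force'])
for k in 's7','t7':print(capbb(load(k)))
x=np.array([.065,.998,0]);x/=np.linalg.norm(x);z=np.array([0,0,-1.]);R=np.c_[x,np.cross(z,x),z]
for p in ([.53,.185,.1],[.46,.18,.06],[.46,.18,.026]):print(cmd(p,R))
a=load('s7')['image'][215:305,300:400];b=load('t7')['image'][185:275,300:400]
cv2.imwrite('pics/c7.png',cv2.resize(np.hstack([a,b]),(800,360),interpolation=2)[:,:,::-1])
E
```

```text
[0.56321804 0.17789442 0.05794987] [-0.01281481 -0.16865311 -1.63989042]
(336, 232, 27, 40)
(346, 205, 27, 29)
(array([-0.0335, -0.0672, -0.0777]), array([-1.000e-04,  2.502e-01,  0.000e+00]))
(array([-0.01  , -0.2063,  0.0011]), array([-1.000e-04,  2.502e-01,  0.000e+00]))
(array([ 0.024 , -0.2063,  0.06  ]), array([-1.000e-04,  2.502e-01,  0.000e+00]))
```

View pics/c7.png

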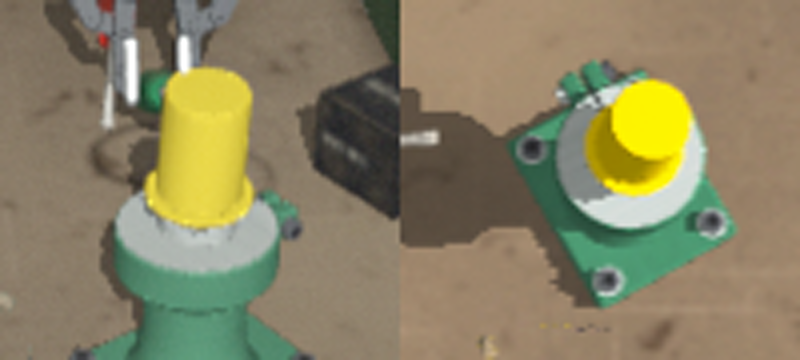

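The cap has popped: it now stands raised and slightly askew on the collar, with the shoulder visible beneath it. Next I'll lay the screwdriver down.

{"name": "arm_command", "arguments": {
  "commands": [1,-0.012,-0.022,-0.026,0,0.05,0,1,-0.024,-0.044,-0.052,0,0.105,0,1,-0.0335,-0.067,-0.0777,0,0.16,0,1,-0.0335,-0.067,-0.0777,0,0.215,0,1,-0.026,-0.12,-0.05,0,0.25,0,1,-0.018,-0.17,-0.02,0,0.25,0,1,-0.01,-0.2063,0.001,0,0.25,0,1,0.01,-0.2063,0.036,0,0.25,0,1,0.023,-0.2063,0.058,0,0.25,0,1,0.024,-0.2063,0.06,0,0.25,0,1,0.024,-0.2063,0.06,0,0.25,0]
}}

```text
time_s: 7.58
position: [0.4599, 0.1786, 0.0259]
tool_rot: [[0.067, 0.998, -0.001], [0.998, -0.067, -0.001], [-0.001, -0.001, -1.0]]
ft_force: [-0.1, 0.5, -0.8]
grip_width: 0.0235
gripper_force: 89.4
```

{"name": "arm_command", "arguments": {
  "commands": [1,0,0,0.002,0,0,0,-1,0,0,0.002,0,0,0,-1,0,0,0.002,0,0,0,-1,0,0,0.002,0,0,0,-1,0,0,0.002,0,0,0,-1,0,0,-0.06,0,0,0,-1,0,0,-0.14,0,0,0,-1,0,0,-0.22,0,0,0,-1,0,0,-0.3,0,0,0,-1,0,0,-0.38,0,0,0,-1,0,0,-0.46,0,0,0,-1,0,0,-0.46,0,0,0]
}}

```text
time_s: 8.58
position: [0.4621, 0.1798, 0.2638]
tool_rot: [[0.066, 0.998, 0.014], [0.998, -0.066, 0.002], [0.003, 0.014, -1.0]]
ft_force: [-0.5, 0.4, 0.1]
grip_width: 0.0854
gripper_force: 0.0
```

```bash
python3 - <<'E'
from h import *
snap('side','s8');snap('top','t8');print(env.observe()['position'])
s,t=load('s8'),load('t8');bs,bt=capbb(s),capbb(t);print(bs,bt)
from h import *
# top disc center: in top view disc ~ top-right of blob; in side view top ellipse
def disc(d):
    h=cv2.cvtColor(d['image'],cv2.COLOR_RGB2HSV);return h
# brighter top face
for n,d in(('s',s),('t',t)):
    v=d['image'][:,:,:2].min(2).astype(int);m=cv2.inRange(cv2.cvtColor(d['image'],cv2.COLOR_RGB2HSV),(22,150,225),(35,255,255));m[:,:300]=0;m[:,400:]=0;m[:190]=0;m[285:]=0
    c=max(cv2.findContours(m,0,1)[0],key=cv2.contourArea);print(n,cv2.boundingRect(c),cv2.fitEllipse(c))
# screwdriver in top
h=cv2.cvtColor(t['image'],cv2.COLOR_RGB2HSV);m=cv2.inRange(h,(55,80,30),(90,255,255));m[:,:200]=0;m[:,325:]=0;m[:230]=0;m[330:]=0
c=max(cv2.findContours(m,0,1)[0],key=cv2.contourArea,default=None);print(None if c is None else [onz(t,*p,.013).round(3) for p in cv2.boxPoints(cv2.minAreaRect(c))])
print(cmd([.549,-.052,.235]),cmd([.549,-.052,.15]))
E
```

```text
[0.46026734 0.17941443 0.25736716]
(336, 232, 27, 40) (346, 205, 27, 29)
s (337, 232, 26, 39) ((350.23004150390625, 252.5673065185547), (25.15304946899414, 38.95857620239258), 4.807524681091309)
t (351, 205, 22, 29) ((361.21630859375, 218.3286895751953), (18.915616989135742, 29.137771606445312), 18.37021255493164)
[array([0.474, 0.196, 0.013]), array([0.474, 0.134, 0.013]), array([0.449, 0.134, 0.013]), array([0.449, 0.196, 0.013])]
(array([-0.45  ,  0.2077,  0.0451]), array([0., 0., 0.])) (array([-0.4501,  0.2072,  0.2151]), array([0., 0., 0.]))
```

{"name": "arm_command", "arguments": {
  "commands": [-1,-0.07,0.035,0,0,0,0,-1,-0.14,0.07,0,0,0,0,-1,-0.21,0.105,0,0,0,0,-1,-0.28,0.14,0,0,0,0,-1,-0.35,0.175,0,0,0,0,-1,-0.41,0.2,0.01,0,0,0,-1,-0.442,0.209,0.02,0,0,0,-1,-0.442,0.209,0.02,0,0,0,-1,-0.442,0.209,0.02,0,0,0]
}}

```text
time_s: 9.43
position: [0.5491, -0.0485, 0.2443]
tool_rot: [[0.068, 0.998, -0.004], [0.998, -0.068, 0.001], [0.001, -0.004, -1.0]]
ft_force: [0.5, 0.7, -0.6]
grip_width: 0.0855
gripper_force: 0.0
```

```bash
python3 - <<'E'
from h import *
snap('wrist','w9');d=load('w9');print(d['pos'],env.observe()['q'].round(1))
m=cv2.inRange(cv2.cvtColor(d['image'],cv2.COLOR_RGB2HSV),(22,150,100),(35,255,255))
c=max(cv2.findContours(m,0,1)[0],key=cv2.contourArea);print(cv2.boundingRect(c),cv2.minEnclosingCircle(c))
x,y,w,h=cv2.boundingRect(c);print(onz(d,x+w/2,y+h/2,.176),proj(d,[.55,-.048,.176]))
print(cmd([.55,-.048,.15]))
E
```

```text
[ 0.54912457 -0.04845415  0.24432524] [-17.3  22.2  74.6   0.   83.4 -13.4]
(278, 190, 79, 101) ((319.9093322753906, 241.28237915039062), 52.17085266113281)
[ 0.55171619 -0.03774418  0.176     ] [315.53963299 259.36860259]
(array([-0.0009,  0.0023,  0.1901]), array([0., 0., 0.]))
```

{"name": "arm_command", "arguments": {
  "commands": [-1,0,0.002,0.06,0,0,0,-1,0,0.002,0.12,0,0,0,-1,0,0.002,0.17,0,0,0,-1,0,0.002,0.19,0,0,0,-1,0,0.002,0.19,0,0,0,1,0,0.002,0.19,0,0,0,1,0,0.002,0.19,0,0,0,1,0,0.002,0.19,0,0,0,1,0,0.002,0.19,0,0,0,1,0,0.002,0.19,0,0,0],
  "newtons": 30
}}

```text
time_s: 10.32
position: [0.5509, -0.0482, 0.1523]
tool_rot: [[0.067, 0.998, 0.001], [0.998, -0.067, -0.0], [-0.0, 0.001, -1.0]]
ft_force: [-1.5, -0.5, 3.1]
grip_width: 0.0409
gripper_force: 29.8
```

{"name": "arm_command", "arguments": {
  "commands": [1,0,0,-0.02,0,0,0,1,0,0,-0.04,0,0,0,1,0,0,-0.08,0,0,0,1,0,0,-0.13,0,0,0,1,0,0,-0.18,0,0,0,1,0,0,-0.18,0,0,0,1,0,0,-0.18,0,0,0]
}}

```text
time_s: 10.9
position: [0.5511, -0.0483, 0.2433]
tool_rot: [[0.067, 0.998, 0.004], [0.998, -0.067, -0.001], [-0.001, 0.004, -1.0]]
ft_force: [0.5, -1.2, -0.1]
grip_width: 0.0402
gripper_force: 30.0
```

```bash
python3 - <<'E'
from h import *
snap('side','s10');snap('top','t10');s=env.observe();print(s['position'],s['ft_force'],s['grip_width'])
d=load('s10');cv2.imwrite('pics/c10.png',cv2.resize(d['image'][170:330,250:450],(750,600),interpolation=2)[:,:,::-1])
print([cmd(p)[0] for p in ([.42,-.035,.21],[.42,-.035,.05])])
E
```

```text
[ 0.55035199 -0.04809671  0.24102008] [ 0.26351207  0.81445426 -0.17494482] 0.04071371387104837
[array([ 0.0087, -0.2618,  0.0622]), array([ 0.0087, -0.2616,  0.3822])]
```

View pics/c10.png

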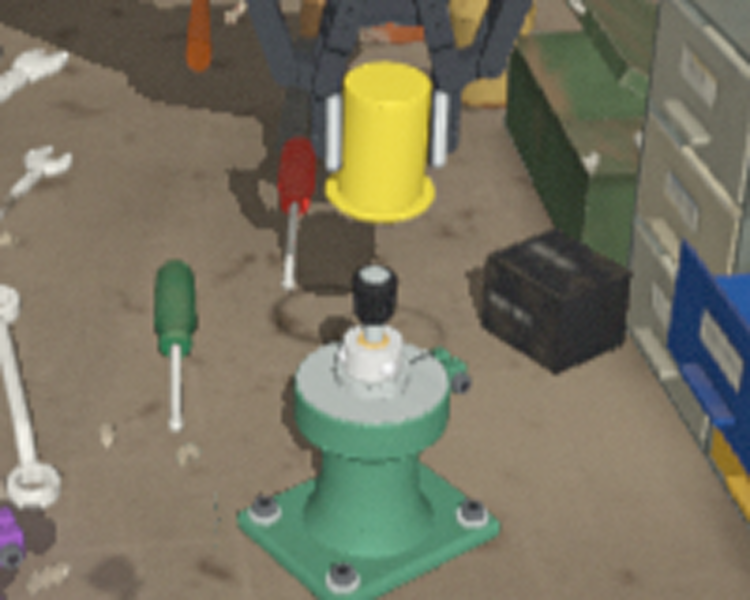

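The cap is held clear, the black knob stands exposed, and the screwdriver lies beside the holder. I'll set the cap down at about (0.435, -0.035), in front of the holder.

{"name": "arm_command", "arguments": {
  "commands": [1,0.004,-0.07,0,0,0,0,1,0.008,-0.14,0,0,0,0,1,0.0107,-0.21,0.02,0,0,0,1,0.0107,-0.232,0.09,0,0,0,1,0.0107,-0.232,0.17,0,0,0,1,0.0107,-0.232,0.25,0,0,0,1,0.0107,-0.232,0.32,0,0,0,1,0.0107,-0.232,0.365,0,0,0,1,0.0107,-0.232,0.37,0,0,0,1,0.0107,-0.232,0.37,0,0,0]
}}

```text
time_s: 11.83
position: [0.4346, -0.0349, 0.0554]
tool_rot: [[0.067, 0.998, -0.004], [0.998, -0.067, 0.001], [0.001, -0.004, -1.0]]
ft_force: [-0.0, -1.3, 0.3]
grip_width: 0.0408
gripper_force: 30.0
```

```bash
python3 - <<'E'
from h import *
snap('side','s11');d=load('s11');print(d['pos'],env.observe()['ft_force'])
m=cv2.inRange(cv2.cvtColor(d['image'],cv2.COLOR_RGB2HSV),(22,150,100),(35,255,255));m[:, :240]=0;m[:,345:]=0;m[:200]=0
c=max(cv2.findContours(m,0,1)[0],key=cv2.contourArea);print(cv2.boundingRect(c))
a=np.linspace(0,6.28,60)
for z in(0,.005,.01,.015):
    P=np.array([proj(d,[.435+.026*np.cos(t),-.035+.026*np.sin(t),z]) for t in a]);Q=np.array([proj(d,[.435+.0195*np.cos(t),-.035+.0195*np.sin(t),z+.06]) for t in a]);print(z,P[:,0].min(),P[:,0].max(),P[:,1].max(),Q[:,1].min())
E
```

```text
[ 0.43460709 -0.03489668  0.05541066] [-0.7565951  -0.0752178  -0.12859425]
(277, 276, 26, 37)
0 278.406213558819 304.10268020596425 321.48125812723674 283.24362326744483
0.005 278.2688823905207 304.0380135239946 319.522527725074 281.19314702698193
0.01 278.13077266046133 303.9729804068886 317.55242343427074 279.13087350271775
0.015 277.99187772905356 303.9075777311777 315.57084589809546 277.056700588546
```

{"name": "arm_command", "arguments": {
  "commands": [1,0,0,0.015,0,0,0,1,0,0,0.026,0,0,0,1,0,0,0.03,0,0,0,1,0,0,0.032,0,0,0,1,0,0,0.032,0,0,0]
}}

```text
time_s: 12.3
position: [0.4353, -0.0351, 0.0404]
tool_rot: [[0.067, 0.998, 0.0], [0.998, -0.067, -0.0], [-0.0, 0.0, -1.0]]
ft_force: [0.1, 0.5, 0.3]
grip_width: 0.0407
gripper_force: 30.0
```

{"name": "arm_command", "arguments": {
  "commands": [1,0,0,0.003,0,0,0,1,0,0,0.005,0,0,0,1,0,0,0.005,0,0,0]
}}

```text
time_s: 12.55
position: [0.4353, -0.0351, 0.0378]
tool_rot: [[0.067, 0.998, 0.0], [0.998, -0.067, -0.0], [-0.0, 0.0, -1.0]]
ft_force: [-0.4, 0.1, 0.0]
grip_width: 0.0406
gripper_force: 30.0
```

```bash
python3 - <<'E'
from h import *
snap('side','s12');d=load('s12');print(d['pos'],env.observe()['ft_force'],env.observe()['wrist_torque'])
m=cv2.inRange(cv2.cvtColor(d['image'],cv2.COLOR_RGB2HSV),(22,150,100),(35,255,255));m[:, :240]=0;m[:,345:]=0;m[:200]=0
c=max(cv2.findContours(m,0,1)[0],key=cv2.contourArea);print(cv2.boundingRect(c))
E
```

```text
[ 0.43534163 -0.03512932  0.03776689] [ 0.44944907 -0.25617494  0.24545084] [-0.0254148   0.00481466 -0.0385345 ]
(278, 283, 26, 37)
```

{"name": "arm_command", "arguments": {
  "commands": [1,0,0,0.003,0,0,0,1,0,0,0.005,0,0,0,1,0,0,0.005,0,0,0]
}}

```text
time_s: 12.85
position: [0.4351, -0.0346, 0.0359]
tool_rot: [[0.067, 0.998, 0.0], [0.998, -0.067, 0.001], [0.001, -0.0, -1.0]]
ft_force: [-2.0, 4.7, 13.3]
grip_width: 0.0406
gripper_force: 28.6
```

{"name": "arm_command", "arguments": {
  "commands": [1,0,0,-0.002,0,0,0,0,0,0,-0.002,0,0,0,-0.4,0,0,-0.002,0,0,0,-0.4,0,0,-0.002,0,0,0,-0.4,0,0,-0.002,0,0,0,-0.4,0,0,-0.03,0,0,0,-0.4,0,0,-0.1,0,0,0,-0.4,0,0,-0.18,0,0,0,-0.4,0,0,-0.26,0,0,0,-0.4,0,0,-0.34,0,0,0,-0.4,0,0,-0.4,0,0,0,-0.4,0,0,-0.4,0,0,0]
}}

```text
time_s: 13.85
position: [0.4371, -0.0357, 0.2407]
tool_rot: [[0.066, 0.998, 0.01], [0.998, -0.066, -0.004], [-0.003, 0.01, -1.0]]
ft_force: [0.1, -0.1, -0.3]
grip_width: 0.06
gripper_force: 0.0
```

```bash
python3 - <<'E'
from h import *
snap('side','s13');snap('top','t13');d=load('s13');t=load('t13');print(d['pos'],env.observe()['grip_width'])
m=cv2.inRange(cv2.cvtColor(d['image'],cv2.COLOR_RGB2HSV),(22,150,100),(35,255,255));m[:, :240]=0;m[:,345:]=0;m[:200]=0
c=max(cv2.findContours(m,0,1)[0],key=cv2.contourArea);print(cv2.boundingRect(c))
# knob in side view: dark blob near projected place
print(proj(d,[.549,-.045,.162]),proj(d,[.549,-.045,.136]))
v=d['image'].max(2);m=(v<70).astype(np.uint8)*255;k=np.zeros_like(m);k[233:266,335:366]=m[233:266,335:366]
c=max(cv2.findContours(k,0,1)[0],key=cv2.contourArea);print('knob side',cv2.boundingRect(c))
v=t['image'].max(2);m=(v<70).astype(np.uint8)*255;k=np.zeros_like(m);k[200:235,340:380]=m[200:235,340:380]
cs=cv2.findContours(k,0,1)[0]
if cs:c=max(cs,key=cv2.contourArea);print('knob top',cv2.boundingRect(c),proj(t,[.549,-.045,.162]))
print(cmd([.549,-.045,.235]))
E
```

```text
[ 0.43706623 -0.03568064  0.24072892] 0.060012023754413606
(279, 283, 25, 38)
[349.8501652  243.16414962] [349.48785218 255.12961053]
knob side (344, 243, 12, 13)
knob top (360, 213, 3, 2) [359.55362013 217.53908189]
(array([-0.0045,  0.2281,  0.0018]), array([0., 0., 0.]))
```

{"name": "arm_command", "arguments": {
  "commands": [-0.4,-0.001,0.06,0,0,0,0,-0.4,-0.002,0.12,0,0,0,0,-0.4,-0.003,0.18,0,0,0,0,-0.4,-0.0045,0.229,0,0,0,0,-0.4,-0.0045,0.229,0.04,0,0,0,-0.4,-0.0045,0.229,0.09,0,0,0,-0.4,-0.0045,0.229,0.14,0,0,0,-0.4,-0.0045,0.229,0.172,0,0,0,-0.4,-0.0045,0.229,0.172,0,0,0,-0.4,-0.0045,0.229,0.172,0,0,0]
}}

```text
time_s: 14.78
position: [0.5488, -0.0449, 0.1478]
tool_rot: [[0.067, 0.998, -0.004], [0.998, -0.067, 0.001], [0.001, -0.004, -1.0]]
ft_force: [-0.3, -0.1, 0.3]
grip_width: 0.0599
gripper_force: 0.0
```

{"name": "arm_command", "arguments": {
  "commands": [1,0,0,-0.002,0,0,0,1,0,0,-0.002,0,0,0,1,0,0,-0.002,0,0,0,1,0,0,-0.002,0,0,0,1,0,0,-0.002,0,0,0,1,0,0,-0.002,0,0,0,1,0,0,-0.002,0,0,0],
  "newtons": 90
}}

```text
time_s: 15.37
position: [0.5496, -0.0451, 0.1516]
tool_rot: [[0.067, 0.998, 0.002], [0.998, -0.067, -0.001], [-0.001, 0.002, -1.0]]
ft_force: [-1.8, 0.3, 5.3]
grip_width: 0.0194
gripper_force: 87.6
```

{"name": "arm_command", "arguments": {
  "commands": [1,0,0,0,0,0,0,1,0,0,-0.02,0,0,0,1,0,0,-0.04,0,0,0,1,0,0,-0.06,0,0,0,1,0,0,-0.06,0,0,0,1,0,0,-0.06,0,0,0]
}}

```text
time_s: 15.87
position: [0.5495, -0.0451, 0.1806]
tool_rot: [[0.067, 0.998, 0.001], [0.998, -0.067, -0.0], [-0.0, 0.001, -1.0]]
ft_force: [3.4, -1.7, -9.7]
grip_width: 0.0194
gripper_force: 88.5
```

```bash
python3 - <<'E'
from h import *
snap('side','s14');d=load('s14');s=env.observe();print(s['position'],s['ft_force'],s['gripper_force'],s['grip_width'])
# print column profile along axis in side view
for z in np.arange(.118,.17,.002):
    u,v=proj(d,[.549,-.045,z]);P=cv2.getRectSubPix(d['image'],(3,1),(float(u),float(v)))[0].mean(0);print(round(z,3),round(v,1),P.round())
E
```

```text
[ 0.54946223 -0.04504889  0.18016249] [ 3.44723189 -0.67353538 -9.52722945] 88.54281563311815 0.019449147096060104
0.118 263.2 [213. 207. 195.]
0.12 262.3 [220. 200. 156.]
0.122 261.4 [212. 191. 146.]
0.124 260.5 [199. 192. 171.]
0.126 259.6 [192. 198. 194.]
0.128 258.7 [190. 197. 193.]
0.13 257.8 [181. 189. 184.]
0.132 256.9 [169. 176. 172.]
0.134 256.0 [191. 197. 194.]
0.136 255.1 [193. 200. 195.]
0.138 254.2 [186. 193. 188.]
0.14 253.3 [167. 173. 168.]
0.142 252.4 [175. 182. 176.]
0.144 251.5 [189. 196. 192.]
0.146 250.6 [193. 199. 195.]
0.148 249.7 [193. 199. 195.]
0.15 248.7 [193. 199. 195.]
0.152 247.8 [192. 199. 195.]
0.154 246.9 [192. 200. 195.]
0.156 246.0 [193. 200. 196.]
0.158 245.0 [194. 200. 196.]
0.16 244.1 [186. 192. 188.]
0.162 243.2 [135. 140. 136.]
0.164 242.2 [70. 73. 71.]
0.166 241.3 [45. 46. 46.]
0.168 240.3 [43. 45. 43.]
0.17 239.4 [44. 45. 45.]
```

```bash
cat >> h.py <<'E'
def edge(f):
    d=load(f);zs=np.arange(.13,.215,.0005);g=np.array([cv2.getRectSubPix(d['image'],(3,1),tuple(map(float,proj(d,[.549,-.045,z]))))[0].mean() for z in zs])
    i=np.where((g[:-1]>118)&(g[1:]<=118))[0];return zs[i]
E
python3 - <<'E'
from h import *
for f in('s13','s14','s10'):print(f,edge(f))
E
```

```text
s13 [0.133 0.168]
s14 [0.1625 0.1965]
s10 [0.133 0.168]
```

{"name": "arm_command", "arguments": {
  "commands": [1,0,0,-0.013,0,0,0,1,0,0,-0.026,0,0,0,1,0,0,-0.036,0,0,0,1,0,0,-0.036,0,0,0,1,0,0,-0.036,0,0,0]
}}

```text
time_s: 16.33
position: [0.5495, -0.045, 0.1976]
tool_rot: [[0.067, 0.998, -0.0], [0.998, -0.067, 0.0], [0.0, -0.0, -1.0]]
ft_force: [6.3, -1.8, -12.6]
grip_width: 0.0192
gripper_force: 88.6
```

```bash
cat >> h.py <<'E'
def band(f):
    d=load(f);zs=np.arange(.112,.145,.001)
    for z in zs:
        u,v=proj(d,[.549,-.045,z]);P=cv2.getRectSubPix(d['image'],(3,1),(float(u),float(v)))[0].mean(0);print(round(z,3),round(v,1),P.round())
E
python3 - <<'E'
from h import *
snap('side','s15');s=env.observe();print(s['position'],s['ft_force'],s['gripper_force'],edge('s15'));band('s15')
E
```

```text
[ 0.5494489  -0.04504451  0.19748689] [  6.10230498  -1.32063035 -11.92387343] 88.58167491853237 [0.1795 0.2135]
0.112 265.8 [222. 222. 218.]
0.113 265.4 [221. 222. 217.]
0.114 265.0 [221. 221. 217.]
0.115 264.5 [219. 219. 216.]
0.116 264.1 [217. 218. 215.]
0.117 263.6 [215. 213. 206.]
0.118 263.2 [214. 208. 197.]
0.119 262.8 [216. 204. 179.]
0.12 262.3 [221. 201. 156.]
0.121 261.9 [222. 197. 141.]
0.122 261.4 [213. 192. 146.]
0.123 261.0 [204. 188. 151.]
0.124 260.5 [196. 190. 168.]
0.125 260.1 [188. 192. 185.]
0.126 259.6 [181. 188. 184.]
0.127 259.2 [175. 182. 178.]
0.128 258.7 [175. 182. 179.]
0.129 258.3 [180. 187. 183.]
0.13 257.8 [185. 191. 187.]
0.131 257.4 [190. 196. 191.]
0.132 256.9 [194. 201. 195.]
0.133 256.5 [194. 201. 196.]
0.134 256.0 [194. 201. 196.]
0.135 255.6 [191. 198. 194.]
0.136 255.1 [188. 195. 191.]
0.137 254.7 [182. 189. 184.]
0.138 254.2 [176. 182. 178.]
0.139 253.8 [177. 183. 180.]
0.14 253.3 [187. 193. 189.]
0.141 252.9 [194. 200. 196.]
0.142 252.4 [194. 201. 197.]
0.143 251.9 [195. 201. 197.]
0.144 251.5 [192. 198. 194.]
```

{"name": "arm_command", "arguments": {
  "commands": [1,0,0,-0.003,0,0,0,1,0,0,-0.006,0,0,0,1,0,0,-0.006,0,0,0,1,0,0,-0.006,0,0,0]
}}

```text
time_s: 16.72
position: [0.5494, -0.045, 0.2003]
tool_rot: [[0.067, 0.998, -0.001], [0.998, -0.067, 0.0], [0.0, -0.001, -1.0]]
ft_force: [6.1, -1.2, -12.8]
grip_width: 0.0193
gripper_force: 88.6
```

```bash
python3 - <<'E'
from h import *
snap('side','s16');s=env.observe();print(s['position'],s['ft_force'],s['gripper_force'],edge('s16'));
d=load('s16');
for f in('s15','s16'):
    im=load(f)['image'];print(f)
    for r in range(253,267):print(r,[tuple(int(c) for c in im[r,x]) for x in range(347,353)])
E
```

```text
[ 0.54944132 -0.04504151  0.20032947] [  5.55532867  -1.7883974  -13.73933225] 88.59488636255264 [0.1825]
s15
253 [(123, 127, 123), (182, 189, 185), (198, 204, 200), (199, 205, 201), (184, 191, 187), (117, 115, 107)]
254 [(123, 127, 123), (152, 158, 155), (177, 182, 178), (180, 186, 182), (169, 175, 172), (116, 112, 103)]
255 [(145, 151, 145), (175, 182, 177), (192, 199, 194), (193, 200, 196), (177, 185, 180), (129, 124, 113)]
256 [(154, 160, 155), (185, 194, 189), (198, 206, 201), (200, 205, 201), (184, 190, 186), (150, 147, 137)]
257 [(154, 159, 156), (185, 193, 188), (199, 206, 200), (198, 205, 199), (182, 187, 185), (182, 182, 179)]
258 [(140, 141, 135), (167, 174, 170), (194, 200, 196), (193, 200, 196), (155, 160, 157), (177, 173, 158)]
259 [(157, 156, 146), (161, 169, 167), (178, 186, 182), (175, 183, 180), (167, 172, 168), (184, 164, 125)]
260 [(186, 172, 142), (183, 188, 183), (189, 197, 193), (188, 195, 192), (181, 182, 175), (201, 170, 107)]
261 [(210, 182, 118), (203, 186, 147), (204, 189, 154), (205, 188, 152), (211, 185, 137), (217, 183, 110)]
262 [(220, 200, 158), (229,
[... 1307 characters left out ...]
80, 176), (205, 165, 161), (192, 149, 139), (194, 153, 93)]
261 [(211, 171, 103), (211, 148, 93), (214, 146, 116), (215, 139, 102), (213, 172, 111), (215, 181, 107)]
262 [(221, 202, 160), (230, 200, 141), (226, 189, 128), (223, 189, 129), (223, 201, 154), (220, 199, 159)]
263 [(212, 208, 198), (216, 210, 195), (213, 206, 192), (212, 205, 193), (211, 207, 196), (210, 207, 197)]
264 [(219, 220, 216), (217, 218, 214), (216, 217, 214), (217, 218, 214), (220, 221, 217), (219, 219, 216)]
265 [(219, 219, 215), (221, 222, 218), (221, 222, 218), (221, 222, 218), (223, 223, 219), (220, 221, 217)]
266 [(217, 218, 213), (221, 221, 217), (222, 222, 218), (221, 221, 217), (221, 221, 217), (221, 221, 217)]
```

{"name": "arm_command", "arguments": {
  "commands": [1,0,0,-0.002,0,0,0,1,0,0,-0.002,0,0,0,1,0,0,-0.002,0,0,0,1,0,0,-0.002,0,0,0,1,0,0,-0.002,0,0,0,1,0,0,-0.002,0,0,0]
}}

```text
time_s: 17.27
position: [0.5494, -0.045, 0.2013]
tool_rot: [[0.067, 0.998, -0.001], [0.998, -0.067, 0.0], [0.0, -0.001, -1.0]]
ft_force: [5.9, -1.6, -11.4]
grip_width: 0.0194
gripper_force: 88.5
```

```bash
python3 - <<'E'
from h import *
snap('side','s17');snap('top','t17');s=env.observe();print(s['time_s'],s['position'],s['ft_force'],s['gripper_force'],edge('s17'),s['qvel'].round(2))
im=load('s17')['image']
for r in range(257,264):print(r,[tuple(int(c) for c in im[r,x]) for x in range(347,353)])
E
```

```text
17.3667 [ 0.54946013 -0.04501922  0.20128218] [  6.26729555  -1.41222575 -12.93090088] 88.54801833629608 [0.1825] [ 0.02 -0.09 -0.01 -0.09 -0.   -0.02]
257 [(127, 132, 130), (149, 158, 153), (166, 172, 168), (193, 200, 194), (156, 162, 157), (179, 179, 175)]
258 [(159, 161, 154), (176, 184, 180), (185, 194, 190), (194, 204, 199), (171, 177, 172), (191, 185, 173)]
259 [(177, 139, 132), (189, 192, 189), (197, 204, 200), (197, 202, 198), (186, 166, 162), (201, 163, 127)]
260 [(196, 116, 84), (206, 131, 125), (213, 146, 142), (212, 138, 133), (203, 117, 100), (201, 150, 87)]
261 [(211, 169, 96), (213, 143, 83), (217, 129, 85), (217, 130, 83), (217, 168, 97), (214, 180, 108)]
262 [(221, 203, 162), (230, 200, 142), (227, 191, 128), (223, 188, 128), (223, 202, 156), (218, 199, 159)]
263 [(211, 208, 198), (217, 210, 197), (213, 205, 192), (211, 205, 192), (212, 207, 196), (210, 208, 196)]
```

```bash
python3 -c "
from rig import env
print(env.close_job())"
```

```text
the job is handed in; nothing more can be done
None
```

The job is handed in at 17.4 s of the 61 s: the cap was prised off with the green screwdriver, both were laid on the bench beside the holder, and the knob is held with the rod drawn to about 50 mm, the top half of the red band showing at the mouth.

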